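Hang the slotted guide plate on its pin

ROBOT

A 6-joint arm with a two-finger parallel gripper is mounted at the origin on the work surface. World frame = base frame: x ahead of the robot, y to its left, z up, the work surface at z = 0. Lengths are in m, angles in rad, forces in N, time in s.
With the tool pointing down it reaches from about 0.3 to 0.875 m from the base axis. Payload 6.4 kg.
Tool frame: the origin (TCP) lies on the centre line of the jaws, within the pads' length; the fingertips stand 14 mm ahead of it and the grasp point (between the pads) lies 5 mm behind it; z points along the fingers, y is the direction in which the jaws open and shut (so a half turn about z gives the same grasp; the last joint's range is limited). The gripper opens to 85 mm and grips with 20 to 120 N. Pads are 22 mm wide; open, the fingers measure 114 mm over their backs; the gripper's body (76 mm by 85 mm) begins 54 mm behind the grasp point. The pads swing forward as they close: fully open they stand 13 mm farther back than shut.
Start: joints at [-1.387, 0.181, 1.607, -0, 1.354, -0.206], TCP at [0.219, -0.532, 0.245] pointing down, gripper open.
Joint ranges: [-2.99, 2.99], [-0.89, 2.07], [0.3, 2.58], [-1.14, 4.28], [0, 2.63], [-3.12, 3.12]. Speed limits (rad/s): [2.57, 2.57, 3.01, 3.14, 3.14, 3.14].

INTERFACE

Orientations are given as a unit quaternion [w, x, y, z].
In Python, from bench import * gives the robot as it stands.
- The arm moves only by the tool servo_tool, never from a script. Its argument "plan" is a list that holds one entry, the list of rows, each a list of 5 numbers: the shift along the world's x, y, z in m, then the turn about the world's z in rad, then the gripper command: -1 is shut, 1 is fully open, values between are in proportion. In form: [[[tx, ty, tz, roll, claw], ...]]. A call has 1 to 8 rows; each row shifts and turns the commanded pose from where the row before left it; what a row does not reach is not made up. A row lasts 1/10 s, in which the tool goes at most 50 mm and 8.59 degrees, less where a joint would pass 70% of its speed; a pose out of reach is approached as far as the arm can. A call with a gripper value outside its range is refused whole. The fingers move at their own pace and stop on an object; the grip force is fixed at half the most. Time passes only in rows, so rows that do not move let the fingers close. It gives the time, the measured TCP pose, the force and the opening at its end, in the units of the state.
- get_obs(): the state, without advancing time (a new reading comes with each control period).
- camera(name): name is "scene" or "side" or "wrist"; returns a dict with "img" (480x640x3 uint8, blue, green, red), "camera_matrix" (3x3 intrinsics, pixels), "rvec" (rotation vector, rad) and "tvec" (3), from world to camera coordinates, as OpenCV has them. Camera axes: x right, y down, z forward; pixel columns grow to the right and rows downward; lengths in m; the calibration is good to about 2 mm. A picture is of the moment at which its call begins. There is no depth.
- hand_in(): hands the job in, once; it reports no verdict.
Trained networks look in a picture, given as the dict that the camera call returned (one of the last four; its "shot" number tells which), for a name from the list of things; names that differ only in an ending like _2 or _b are one class to them, and where a whole thing is asked for, a point or a joint stands for the part that bears it (a point fixed in the world has none). Each returns a list of dicts, best first, with "conf" (0 to 1); they miss things now and then, are a little off and sometimes report something else, mostly with a low value. They report only what shows in the picture. A call takes as long as a camera call.
- trace(picture, thing): "mask" (480x640 bool, what is visible of it) and "rect" ([left, top, right, bottom] as shares, 0 to 1, of the picture: columns of its width, rows of its height, round what is visible of it).
- pinpoint(picture, thing): "centre" ([row, column] as shares, 0 to 1, of the picture: columns of its width, rows of its height: a listed point, or the origin of a listed thing).
The state is a dict: "time_s": time; "q": joint angles; "dq": joint speeds; "joint_efforts": joint torques, N m; "eef_pos": TCP position; "eef_rot": TCP orientation; "wrist_force": force on the tool from outside, world axes, zero at the start; "torque": the same for the moment, N m; "opening": opening from 0.0 (shut) to 1.0 (fully open).
Only numpy, scipy, OpenCV 4.12 (cv2) and the standard library are available. Lean on these libraries where they do the work, as an engineer would, in place of code of your own. Each camera call takes 0.05 s, during which the arm holds its last target.

TASK

Put away the wire stripper's tall guide plate, the one whose slot is open at its side edge: slip the slot sideways over the headed pin of the grey stand, let the plate down until the pin sits up in the notch above the slot, and let go so that it hangs there upright and still. Leave the two shorter plates, with the closed window and the closed round hole, standing where they are.

Things in the scene. Friction and masses are not known exactly. Their poses are not given: they have to be found in the camera images.
- guide: Plate to hang: aluminium, 10 mm thick (x), 90 wide (y), 170 tall (z up), on a steel foot 50 x 90 x 12, 0.4 kg. Origin: centre of foot's underside. Slot through it, z 56-86, from closed end y=-15 to the open edge y=+45. Over its inner end a notch, centred y=0, tapers from 30 wide at z=86 to 12 at its flat top z=104; hung, pin axis at y=0, z=99. Above z=104 solid: grip here across the 10 mm.
- pin (a point): Middle of the pin (10 mm dia, level, fixed) on the grey stand, on its axis, 170 mm above the table. x runs along the pin from post to head (within 0.3 rad of the robot's x), z up. Post face at x=-50, post top 18 above the axis; head: disc 40 dia at x=+40 to 46, too big for the slot. Base 150 (x) x 110 x 12 on the table below. Hang the plate across the pin, its middle at x=-20 to +30.
- window_plate: Bystander, to be left alone: plate of the same make and foot, only 110 mm tall, with a closed rectangular window 40 x 28 mm. Stands upright; origin: centre of the foot's underside; x thickness, y width, z up.
- hole_plate: Bystander, to be left alone: plate of the same make and foot, only 110 mm tall, with a closed round hole of 28 mm. Stands upright; origin: centre of the foot's underside; x thickness, y width, z up.

How it is judged:
On the way:
1. the slotted plate is lifted clear of the table (height (world z) of guide above 0.05 m), for 0.2 s.
At the end, for the whole second after the job is handed in: The slotted plate hangs on the pin between post and head, with the pin up in its notch (pin axis within 14 mm of the notch's centre line and 89 to 110 mm above the foot's underside), upright within 0.2 rad, foot more than 50 mm above the table, let go and at rest (under 0.03 m/s and 0.4 rad/s) (y of pin in the frame of guide between -0.014 and 0.014 m and z of pin in the frame of guide between 0.089 and 0.11 m and x of pin in the frame of guide between -0.045 and 0.045 m and height (world z) of guide above 0.05 m and angle between guide's own z axis and vertical below 0.2 rad and linear speed of guide below 0.03 m/s and angular speed of guide below 0.4 rad/s); the robot touches nothing.
It fails at once if the plate with the window is shifted by more than 30 mm or tipped (distance of window_plate from where it was at the start of the episode above 0.03 m or angle between window_plate's own z axis and vertical above 0.5 rad).
It fails at once if the plate with the round hole is shifted by more than 30 mm or tipped (distance of hole_plate from where it was at the start of the episode above 0.03 m or angle between hole_plate's own z axis and vertical above 0.5 rad).
It also fails if it takes over 43 s, if anything falls off the work surface, if the arm or the gripper's body presses on something with over 40 N, if the wrist force passes 120 N, or if a joint passes its speed limit or range.

## Working session

There is one attempt and no reset: what is moved stays moved. The work goes in short steps, Python scripts to look and compute and a tool call to move; the robot and the scene stay as the last step left them, time stands still between calls to the robot, and variables do not carry over. Pictures are saved under pics/ and viewed, and the job is handed in when it is done.

Besides the shell and the picture viewer there is one more tool, called after "Call:" as name([rows], argument=value, ...), one row to a line, values as JSON. servo_tool: Moves the arm, as the interface text tells. Its arguments: {"type":"object","properties":{"plan":{"type":"array"}},"required":["plan"]}

```bash
mkdir -p pics; ls
cat > h.py <<'E'
from bench import *
import numpy as np, cv2
def shoot(n,f=None):
    p=camera(n)
    if f: cv2.imwrite('pics/'+f,p['img'])
    return p
def P(p):
    R,_=cv2.Rodrigues(np.array(p['rvec'],float)); return R,np.array(p['tvec'],float).reshape(3),np.array(p['camera_matrix'],float)
def proj(p,X):
    return cv2.projectPoints(np.array(X,float).reshape(-1,1,3),np.array(p['rvec'],float),np.array(p['tvec'],float),np.array(p['camera_matrix'],float),None)[0].reshape(-1,2)
def onz(p,uv,z):
    R,t,K=P(p); d=R.T@np.linalg.inv(K)@np.array([uv[0],uv[1],1.]); c=-R.T@t
    return c+d*(z-c[2])/d[2]
def tri(ps,uvs):
    A=[]
    for p,uv in zip(ps,uvs):
        R,t,K=P(p); M=K@np.c_[R,t]
        A+=[uv[0]*M[2]-M[0],uv[1]*M[2]-M[1]]
    v=np.linalg.svd(np.array(A))[2][-1]; return v[:3]/v[3]
def px(d): return np.array([d['centre'][1]*640,d['centre'][0]*480])
E
python3 - <<'E'
from h import *
ps={}
for n in ['scene','side','wrist']:
    p=shoot(n,n+'0.png'); ps[n]=p
    for t in ['guide','pin','window_plate','hole_plate']:
        print(n,t,[(px(d).round(1),round(d['conf'],2)) for d in pinpoint(p,t)][:3],[(np.round(np.array(d['rect'])*[640,480,640,480]),round(d['conf'],2)) for d in trace(p,t)][:2] if t!='pin' else '')
    R,t,K=P(p); print(-R.T@t)
print(get_obs())
E
```

```text
pics
scene guide [(array([170.9, 244.4]), 0.98)] [(array([131., 185., 191., 254.]), 0.95)]
scene pin [(array([443.7, 274.4]), 0.82)] 
scene window_plate [(array([230.2, 243.3]), 0.76), (array([290.2, 257. ]), 0.24)] [(array([206., 207., 255., 253.]), 0.82)]
scene hole_plate [(array([291. , 257.9]), 0.85)] [(array([269., 221., 311., 268.]), 0.63)]
[1.20669559 0.09887159 0.98541594]
side guide [] []
side pin [(array([216.4, 271.6]), 0.63)] 
side window_plate [(array([386.1, 244. ]), 0.36)] []
side hole_plate [(array([349.8, 268. ]), 0.78)] [(array([335., 227., 371., 283.]), 0.95)]
[-0.15327885  0.72834466  0.97113573]
wrist guide [] []
wrist pin [] 
wrist window_plate [] []
wrist hole_plate [] []
[ 0.2802642  -0.50744232  0.37416624]
{'time_s': 1.2, 'q': array([-1.38731049e+00,  1.80797828e-01,  1.60698418e+00,  3.91611776e-05,
        1.35381785e+00, -2.06299304e-01]), 'dq': array([ 1.64297840e-03, -2.50316464e-04, -1.19624284e-03, -4.03155811e-04,
       -7.75949700e-05,  1.05890143e-03]), 'joint_efforts': array([ 8.36105210e-04, -4.44844580e+01, -3.51680589e+01, -2.85809638e-04,
        7.61049741e-04, -1.29651809e-06]), 'eef_pos': array([ 0.2185252 , -0.53187748,  0.24529734]), 'eef_rot': array([-3.38114297e-06,  9.81069296e-01,  1.93657004e-01,  1.91612689e-05]), 'wrist_force': array([ 0.25719319, -0.63617114,  0.29265772]), 'torque': array([ 0.01944262, -0.01013803,  0.02012   ]), 'opening': 0.9948252784420683}
```

View pics/scene0.png

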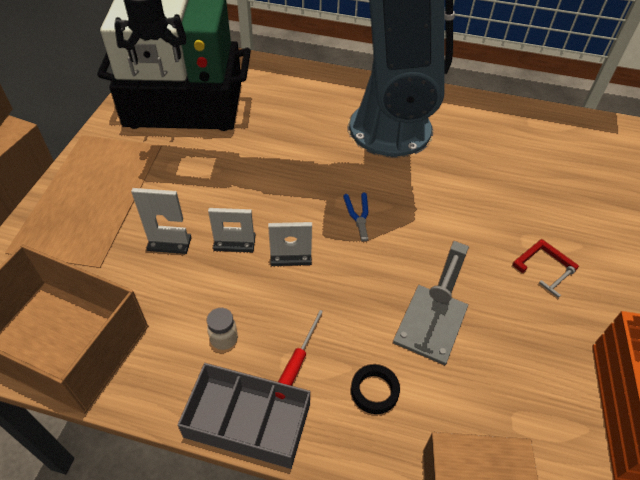

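View pics/side0.png

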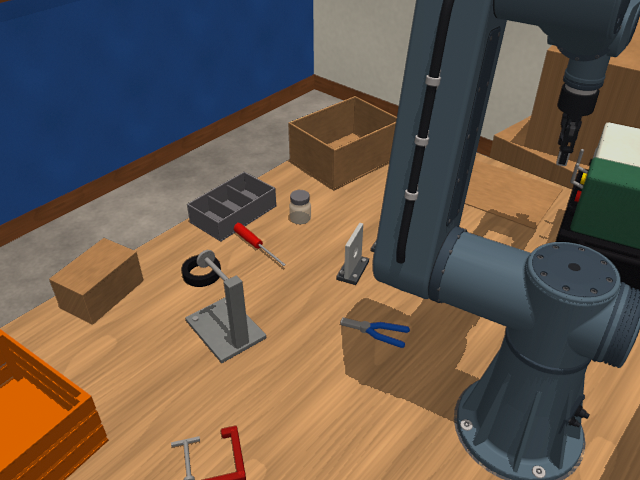

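View pics/wrist0.png

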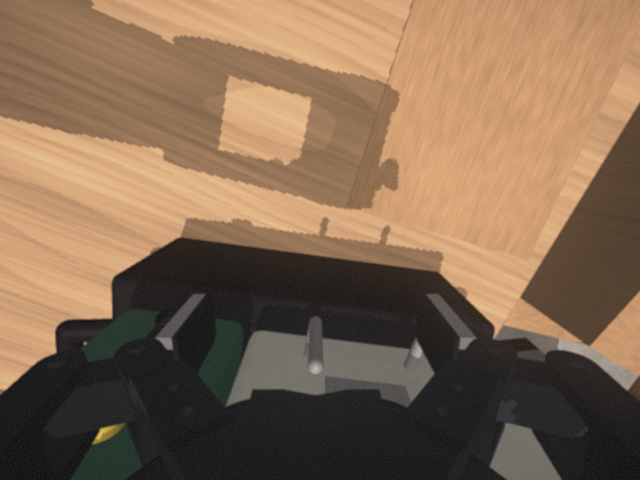

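Run:
```python
from h import *
a=camera('scene');b=camera('side')
print('guide',onz(a,(170.9,244.4),0),'win',onz(a,(230.2,243.3),0),'hole',onz(a,(291,257.9),0))
print('pin',onz(a,(443.7,274.4),.17),onz(b,(216.4,271.6),.17),tri([a,b],[(443.7,274.4),(216.4,271.6)]))
for n,p,r in [('scene',a,(380,220,500,370)),('side',b,(160,220,300,370)),('sceneg',a,(110,170,330,290))]:
    x0,y0,x1,y1=r; k=800//(x1-x0) if (y1-y0)*(800//(x1-x0))<=600 else 600//(y1-y0)
    cv2.imwrite(f'pics/z_{n}.png',cv2.resize(p['img'][y0:y1,x0:x1],None,fx=k,fy=k,interpolation=cv2.INTER_CUBIC)); print(n,k)
```

```text
guide [ 5.35615740e-01 -4.00747444e-01  1.11022302e-16] win [ 0.49584991 -0.27424891  0.        ] hole [ 0.49747503 -0.13071575  0.        ]
pin [0.57955121 0.18345232 0.17      ] [0.57905895 0.19603031 0.17      ] [0.58083329 0.18884372 0.167008  ]
scene 4
side 4
sceneg 3
```

View pics/z_scene.png

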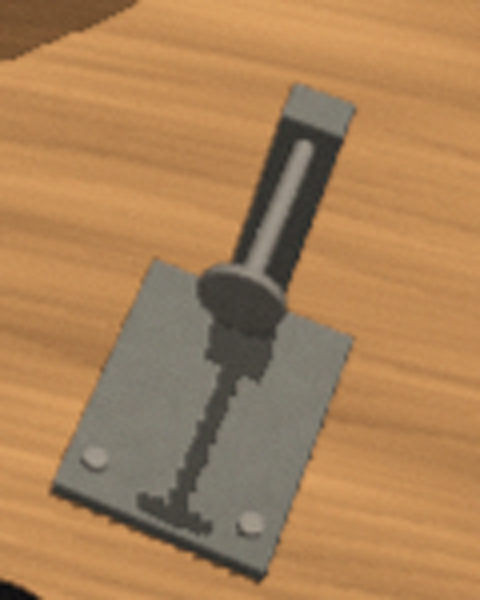

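View pics/z_side.png

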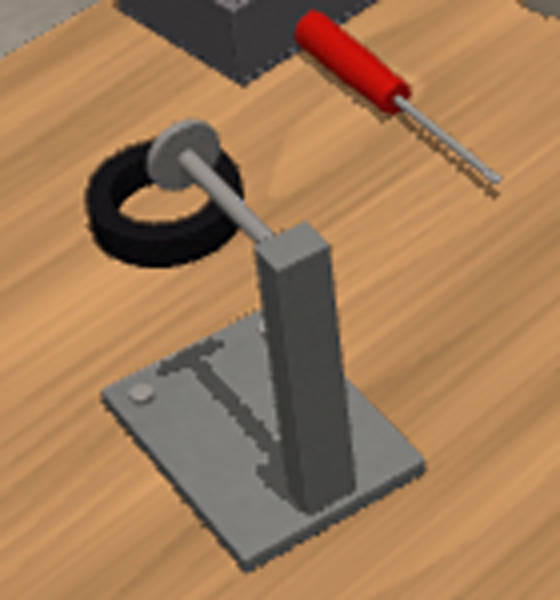

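View pics/z_sceneg.png

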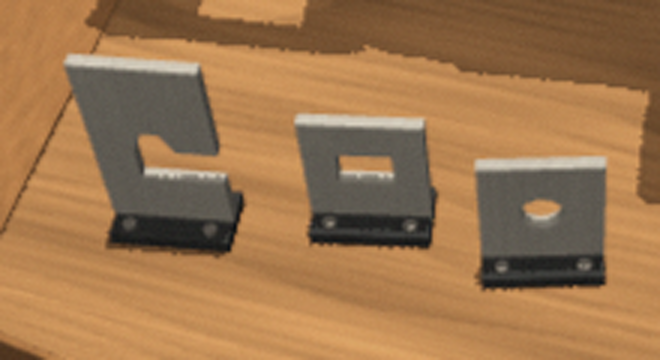

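```bash
cat > fit.py <<'E'
from h import *
from scipy.optimize import least_squares
def rot(a): c,s=np.cos(a),np.sin(a); return np.array([[c,-s,0],[s,c,0],[0,0,1]])
def fit(obs,x0,corr=None):
    # obs: list (picture, localpts, uv); params x,y,yaw
    def f(v):
        r=[]
        for p,L,U in obs:
            L=np.array(L,float); X=L@rot(v[2]).T+[v[0],v[1],0]
            r.append((proj(p,X)-np.array(U)).ravel())
        return np.concatenate(r)
    s=least_squares(f,x0,loss='soft_l1'); return s.x,f(s.x).round(1)
E
python3 - <<'E'
from fit import *
a=camera('scene');b=camera('side')
S=lambda u:np.array(u)/4+[380,220]; D=lambda u:np.array(u)/4+[160,220]
G=lambda u:np.array(u)/3+[110,170]
hL=[[.040,0,.17],[-.05,0,.17]]
# pin only
print(fit([(a,hL,S([(250,272),(305,145)])),(b,[[.04,0,.17]],D([(183,156)]))],[.58,.19,0]))
print(fit([(a,hL,S([(250,272),(305,145)]))],[.58,.19,0]))
bx=.075;by=.055
base=[[-bx,by,.012],[-bx,-by,.012],[bx,-by,.012],[bx,by,.012]]
print('base scene',fit([(a,base,S([(353,338),(155,258),(52,488),(262,572)]))],[.58,.19,0]))
print('base side',fit([(b,base,D([(248,562),(425,465),(262,312),(102,397)]))],[.58,.19,0]))
g=[[.005,-.045,.17],[-.005,-.045,.17],[-.005,.045,.17],[.005,.045,.17],[.025,-.045,0],[.025,.045,0],[.005,.045,.086],[.005,.045,.056]]
print('guide',fit([(a,g,G([(69,68),(67,56),(198,64),(201,76),(108,248),(229,252),(217,153),(227,176)]))],[.53,-.4,0]))
print('guide',fit([(a,g[:4],G([(69,68),(67,56),(198,64),(201,76)]))],[.53,-.4,0]))
for nm,H,U in [('win',.11,[(297,127),(296,115),(424,121),(424,132)]),('hole',.11,[(476,170),(476,158),(605,158),(605,170)])]:
  print(nm,fit([(a,np.array(g[:4])*[1,1,H/.17],G(U))],[.5,-.2,0]))
E
```

```text
(array([ 0.58049309,  0.19260085, -0.16526859]), array([-0.2,  4.8,  0.1, -0.3,  0.7,  1. ]))
(array([ 0.5739226 ,  0.19188396, -0.17530341]), array([-0.3,  1.6,  0.4, -3. ]))
base scene (array([ 0.5833885 ,  0.19073649, -0.18944387]), array([ 0.3, -0.1, -0.6,  0. , -0.5, -1.1,  0.8,  0.9]))
base side (array([ 0.57854551,  0.19660124, -0.16179331]), array([-0.3,  1.6,  0.4, -0.8,  1.6, -1.6, -2. ,  0.4]))
guide (array([ 0.53618101, -0.40363409,  0.22318706]), array([-2. , -0.2, -0.1,  0.2,  0.7, -0.5, -1.3, -0.9,  1.1, -0.5,  1.1,
        0. ,  0.4,  0.8, -0.6,  2.3]))
guide (array([ 0.5367637 , -0.40189015,  0.20579122]), array([-1.3, -0.1,  0.7,  0.3,  1.3,  0.1, -0.7, -0.3]))
win (array([ 0.49450276, -0.26333218,  0.22724455]), array([-0.7, -0.2,  0.4,  0.3,  0.4,  0. , -0.1, -0.1]))
hole (array([ 0.49486319, -0.13150702,  0.28150209]), array([-0.4, -0.2, -0.3,  0.1,  0.3,  0.1,  0.4, -0.2]))
```

Call:
servo_tool([
  [[0,0,0.04,0,1],[0,0,0.03,0.14,1],[0.045,0.02,0,0.14,1],[0.045,0.02,0,0.14,1],[0.045,0.02,0,0.14,1],[0.045,0.02,0,0.14,1],[0.045,0.02,0,0.14,1],[0.045,0.02,0,0.14,1]],
])

```text
time_s: 2.2
eef_pos: [0.4902, -0.4108, 0.3154]
eef_rot: [0.0, 0.773, 0.635, -0.0]
wrist_force: [0.3, -0.6, 1.0]
opening: 1.001
```

Call:
servo_tool([
  [[0.03,0.01,0,0.14,1],[0.015,0,0,0.14,1],[0,0,0,0.13,1],[0,0,0,0,1],[0,0,0,0,1]],
])

```text
time_s: 2.7
eef_pos: [0.5334, -0.4019, 0.3151]
eef_rot: [-0.0, 0.631, 0.776, -0.0]
wrist_force: [0.1, -0.3, -0.7]
opening: 1.0
```

```bash
cat > st.py <<'E'
from h import *
from scipy.spatial.transform import Rotation as Ro
def st():
    o=get_obs(); w,x,y,z=o['eef_rot']; R=Ro.from_quat([x,y,z,w]).as_matrix()
    print('t',round(o['time_s'],2),'tcp',o['eef_pos'].round(4),'yaw_y',round(float(np.arctan2(R[1,1],R[0,1])),3),'ztool',R[:,2].round(3),'F',o['wrist_force'].round(1),'T',o['torque'].round(2),'open',round(o['opening'],3))
E
python3 - <<'E'
from st import *
st()
for n in ['wrist','side','scene']:
    p=shoot(n,n+'1.png')
    print(n,[(px(d).round(1),round(d['conf'],2)) for d in pinpoint(p,'guide')][:3],[(px(d).round(1),round(d['conf'],2)) for d in pinpoint(p,'pin')][:3])
E
```

```text
t 2.7 tcp [ 0.5334 -0.4019  0.3151] yaw_y 0.205 ztool [-0.  0. -1.] F [ 0.1 -0.3 -0.7] T [-0.03  0.02  0.04] open 1.0
wrist [(array([317.4, 207.9]), 0.57)] []
side [] [(array([216.2, 268.8]), 0.59)]
scene [(array([166.1, 242.8]), 0.68)] [(array([444.6, 277. ]), 0.92)]
```

View pics/wrist1.png

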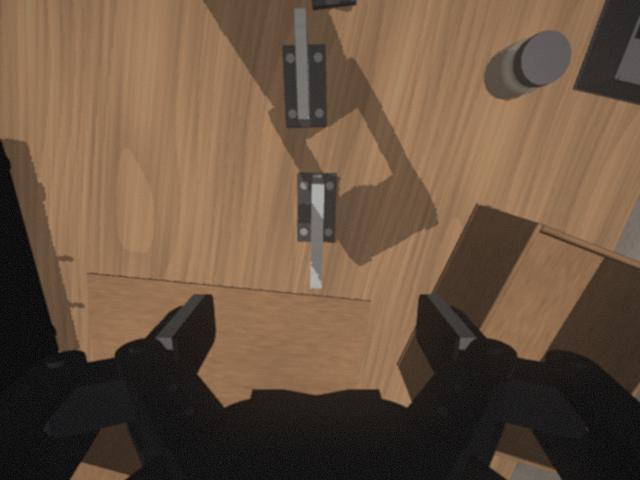

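View pics/scene1.png

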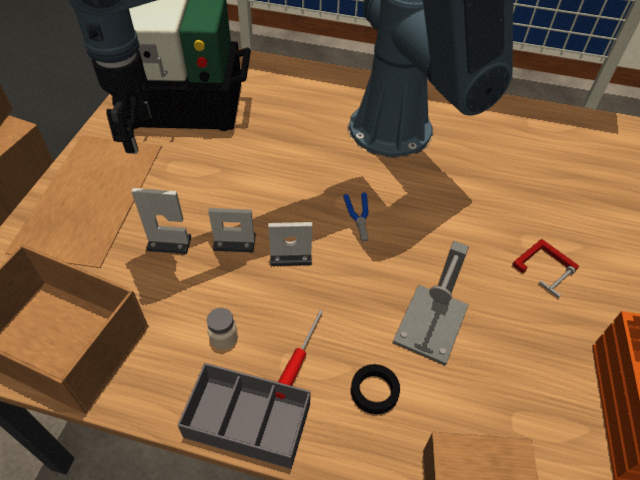

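View pics/side1.png

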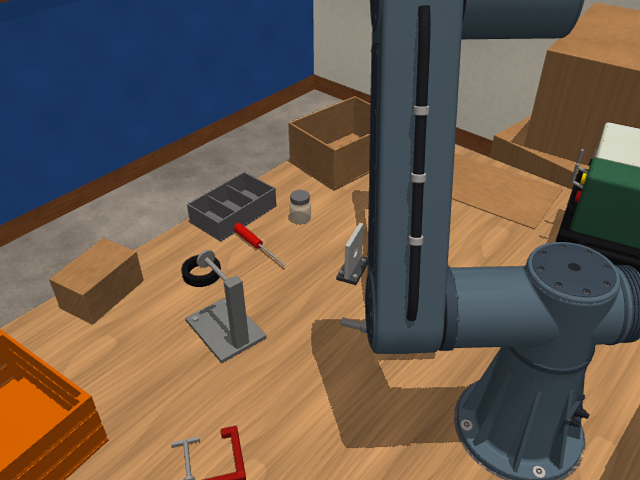

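Run:
```python
from fit import *
p=camera('wrist');a=camera('scene')
o=get_obs()
print(proj(a,[o['eef_pos']]),proj(p,[o['eef_pos']]))
for v in ([.536,-.403,.21],):
  g=np.array([[.005,-.045,.17],[-.005,-.045,.17],[-.005,.045,.17],[.005,.045,.17],[.025,-.045,.012],[.025,.045,.012],[-.025,.045,.012],[-.025,-.045,.012]])
  print(proj(p,g@rot(v[2]).T+[v[0],v[1],0]).round(1))
cv2.imwrite('pics/zw.png',cv2.resize(p['img'][160:310,270:360],None,fx=4,fy=4,interpolation=cv2.INTER_CUBIC))
```

```text
[[138.73988954 134.72844734]] [[313.54100266 312.70887687]]
[[323.1 285.1]
 [311.7 285.1]
 [311.1 180.7]
 [323.5 180.7]
 [335.6 240. ]
 [336.6 170.8]
 [296.9 170.9]
 [298.  240.1]]
```

View pics/zw.png

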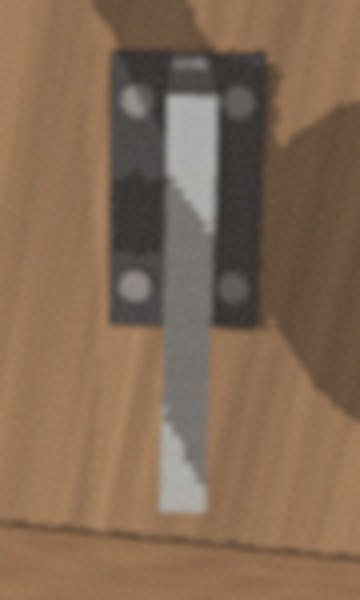

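Run:
```python
from fit import *
p=camera('wrist')
W=lambda u:np.array(u)/4+[270,160]
g=[[-.005,-.045,.17],[.005,-.045,.17],[.005,.045,.17],[-.005,.045,.17],[.025,-.045,.012],[.025,.045,.012],[-.025,.045,.012],[-.025,-.045,.012]]
U=W([(160,512),(207,512),(219,95),(166,95),(258,325),(265,52),(112,52),(110,323)])
print(fit([(p,g[:4],U[:4])],[.536,-.4,.2]));print(fit([(p,g,U)],[.536,-.4,.2]))
```

```text
(array([ 0.53629196, -0.40546043,  0.18852275]), array([ 0.2, -0.3, -0.2, -0.1, -0.4,  0.3,  0.4,  0. ]))
(array([ 0.53628416, -0.40534409,  0.19054161]), array([ 0.3, -0.4, -0. , -0.2, -0.5,  0.1,  0.3, -0.1,  0.2,  0.9,  0.7,
        0.1, -0.6, -0.6, -0.4,  0.7]))
```

Call:
servo_tool([
  [[0.003,-0.0035,-0.04,-0.015,1],[0,0,-0.04,0,1],[0,0,-0.04,0,1],[0,0,-0.03,0,1],[0,0,-0.021,0,1],[0,0,0,0,0],[0,0,0,0,-1],[0,0,0,0,-1]],
])

```text
time_s: 4.1
eef_pos: [0.5374, -0.4063, 0.1465]
eef_rot: [0.002, 0.635, 0.772, -0.0]
wrist_force: [-0.4, -1.0, 0.1]
opening: 0.512
```

Call:
servo_tool([
  [[0,0,0,0,-1],[0,0,0,0,-1],[0,0,0,0,-1],[0,0,0,0,-1]],
])

```text
time_s: 4.5
eef_pos: [0.537, -0.406, 0.1456]
eef_rot: [0.001, 0.635, 0.772, -0.0]
wrist_force: [0.3, -0.5, 5.5]
opening: 0.115
```

Run:
```python
from st import *
st(); shoot('wrist','wrist2.png'); shoot('scene','scene2.png')
```

```text
t 4.5 tcp [ 0.537  -0.406   0.1456] yaw_y 0.194 ztool [ 0.001 -0.002 -1.   ] F [ 0.3 -0.5  5.5] T [-0.07  0.09 -0.05] open 0.115
```

View pics/scene2.png

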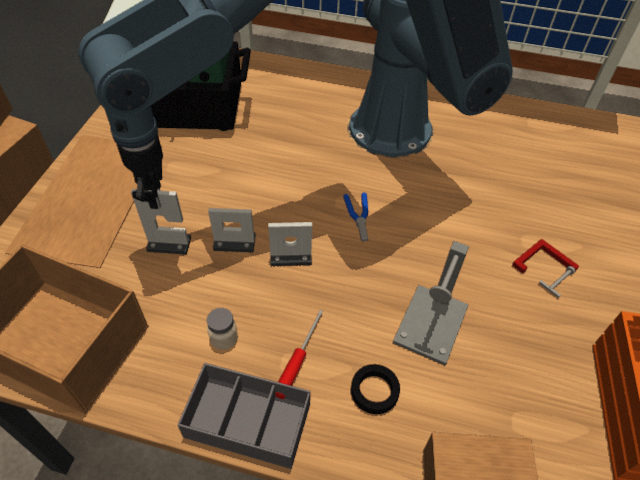

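View pics/wrist2.png

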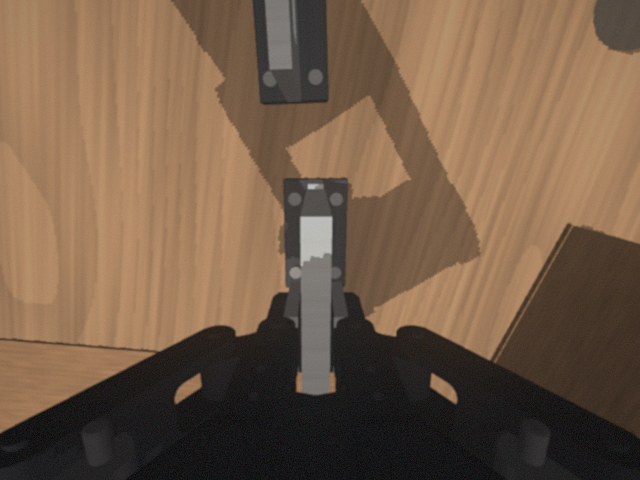

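Call:
servo_tool([
  [[0,0,0.01,0,-1],[0,0,0.02,0,-1],[0,0,0.03,0,-1],[0,0,0.04,0,-1],[0,0,0.04,0,-1],[0,0,0.03,0,-1],[0,0,0.015,0,-1],[0,0,0,0,-1]],
])

```text
time_s: 5.4
eef_pos: [0.537, -0.4057, 0.3314]
eef_rot: [0.002, 0.635, 0.772, -0.0]
wrist_force: [0.0, -0.4, -4.4]
opening: 0.112
```

Run:
```python
from st import *
st(); shoot('scene','scene3.png')
```

```text
t 5.4 tcp [ 0.537  -0.4057  0.3314] yaw_y 0.194 ztool [ 0.002 -0.002 -1.   ] F [ 0.  -0.4 -4.4] T [-0.05 -0.02  0.03] open 0.112
```

View pics/scene3.png

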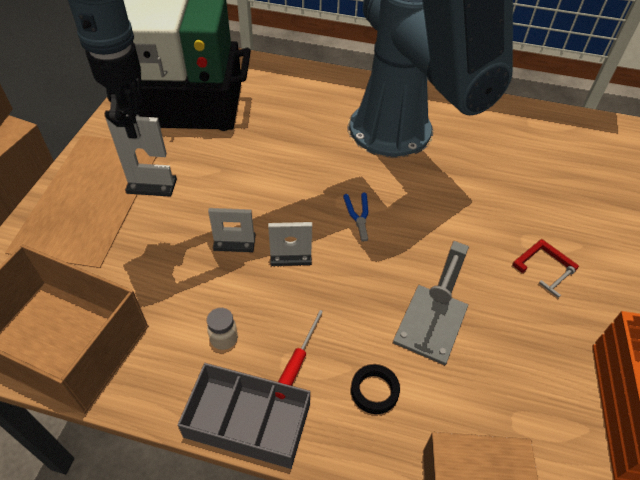

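Call:
servo_tool([
  [[0.002,0.015,0,-0.02,-1],[0.002,0.03,0,-0.025,-1],[0.002,0.04,0,-0.025,-1],[0.002,0.04,0,-0.025,-1],[0.002,0.04,0,-0.025,-1],[0.002,0.04,0,-0.025,-1],[0.002,0.04,0,-0.025,-1],[0.002,0.04,0,-0.025,-1]],
])

```text
time_s: 6.25
eef_pos: [0.5511, -0.1182, 0.3258]
eef_rot: [-0.003, 0.708, 0.706, -0.001]
wrist_force: [1.1, -0.9, -4.1]
opening: 0.107
```

Call:
servo_tool([
  [[0.002,0.04,0,-0.025,-1],[0.002,0.04,0,-0.025,-1],[0.002,0.04,0,-0.025,-1],[0.002,0.04,0,-0.025,-1],[0.002,0.03,0,-0.025,-1],[0.002,0.02,0,-0.025,-1],[0.001,0.01,0,-0.025,-1],[0,0,0,0,-1]],
])

```text
time_s: 7.05
eef_pos: [0.5641, 0.1012, 0.326]
eef_rot: [-0.002, 0.766, 0.643, -0.002]
wrist_force: [-0.4, 0.2, -5.1]
opening: 0.111
```

Call:
servo_tool([
  [[0,0,-0.02,0,-1],[0,0,-0.03,0,-1],[0,0,-0.025,0,-1],[0,0,-0.01,0,-1],[0,0,0,0,-1],[0,0,0,0,-1]],
])

```text
time_s: 7.65
eef_pos: [0.5659, 0.0992, 0.2448]
eef_rot: [0.0, 0.767, 0.642, 0.0]
wrist_force: [-0.5, 0.7, -3.5]
opening: 0.105
```

Run:
```python
from st import *
st()
for n in ['scene','side','wrist']:
    p=shoot(n,n+'4.png')
    print(n,[(px(d).round(1),round(d['conf'],2)) for d in pinpoint(p,'guide')][:3],[(px(d).round(1),round(d['conf'],2)) for d in pinpoint(p,'pin')][:3])
```

```text
t 7.65 tcp [0.5659 0.0992 0.2448] yaw_y -0.176 ztool [ 0. -0. -1.] F [-0.5  0.7 -3.5] T [ 0.    0.02 -0.03] open 0.105
scene [(array([396.4, 277.5]), 0.82), (array([291.8, 254.7]), 0.5)] [(array([445.3, 276.2]), 0.65)]
side [(array([255.6, 277.5]), 0.59)] [(array([386.8, 243.6]), 0.56)]
wrist [] [(array([315. , 104.9]), 0.68)]
```

View pics/scene4.png

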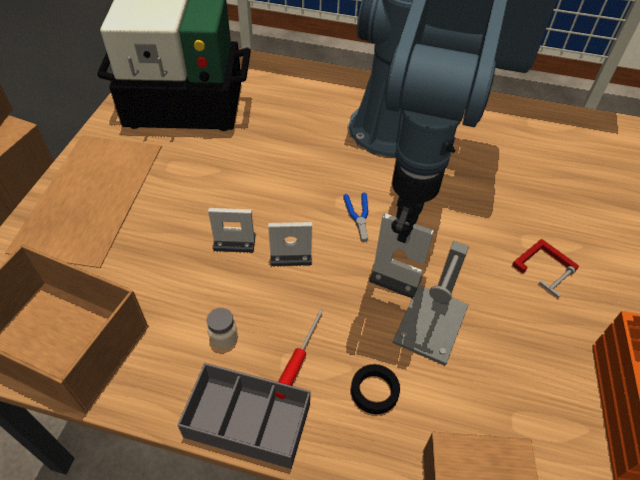

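View pics/side4.png

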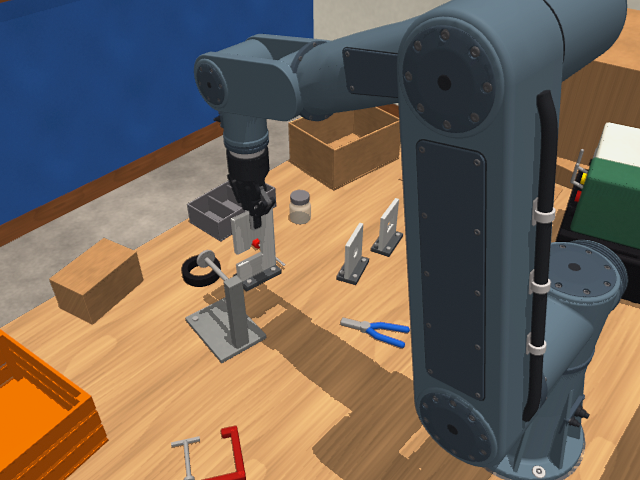

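View pics/wrist4.png

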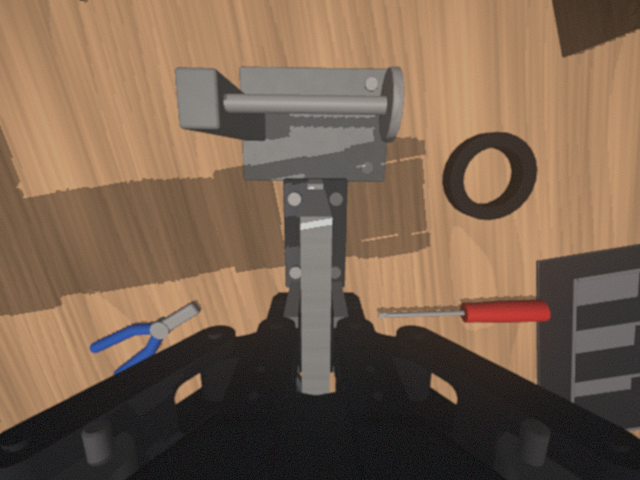

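Run:
```python
from fit import *
p=camera('wrist');a=camera('scene');b=camera('side')
A=onz(p,(226,101.5),.17);B=onz(p,(386,103.5),.17)
print(A,B,np.linalg.norm(B-A),np.arctan2(B[1]-A[1],B[0]-A[0]))
d=(B-A)/np.linalg.norm(B-A); m=A+d*.05; m2=B-d*.04; print('pin',m,m2)
print('pin from point',onz(p,(315,104.9),.17))
print('scene/side check',onz(a,(445,276.2),.17))
M=(m+m2)/2
o=get_obs()['eef_pos']
print('to go',M[:2]-o[:2])
n=np.array([-d[1],d[0]]); print('along pin',d[:2]@(o[:2]-M[:2]),'across',n@(o[:2]-M[:2]))
c=a['img'][200:320,350:490];cv2.imwrite('pics/z4.png',cv2.resize(c,None,fx=5,fy=5,interpolation=cv2.INTER_CUBIC))
c=b['img'][190:370,170:310];cv2.imwrite('pics/z4b.png',cv2.resize(c,None,fx=3,fy=3,interpolation=cv2.INTER_CUBIC))
# predicted guide: overlay check
yaw=-.176
for h in (.099,.10):
  g=np.array([[.025,-.045,0],[.025,.045,0],[.005,.045,.056],[.005,.045,.086],[.005,.045,.17],[.005,-.045,.17]])
  print(h,proj(a,g@rot(yaw).T+[o[0],o[1],h]).round(1).tolist())
```

```text
[0.53345889 0.20027256 0.17      ] [0.62209493 0.1833944  0.17      ] 0.09022871564399475 -0.18816820895850447
pin [0.58257631 0.19091957 0.17      ] [0.58280099 0.19087679 0.17      ]
pin from point [0.58252166 0.1897059  0.17      ]
scene/side check [0.58288022 0.18619604 0.17      ]
to go [0.01719034 0.09124215]
along pin 0.00018082682972276522 across -0.09284721262118567
0.099 [[367.6, 281.4], [411.8, 298.6], [420.1, 273.7], [422.9, 263.9], [431.4, 234.0], [381.1, 216.2]]
0.1 [[367.7, 281.1], [411.9, 298.3], [420.2, 273.3], [423.0, 263.6], [431.5, 233.7], [381.2, 215.8]]
```

View pics/z4.png

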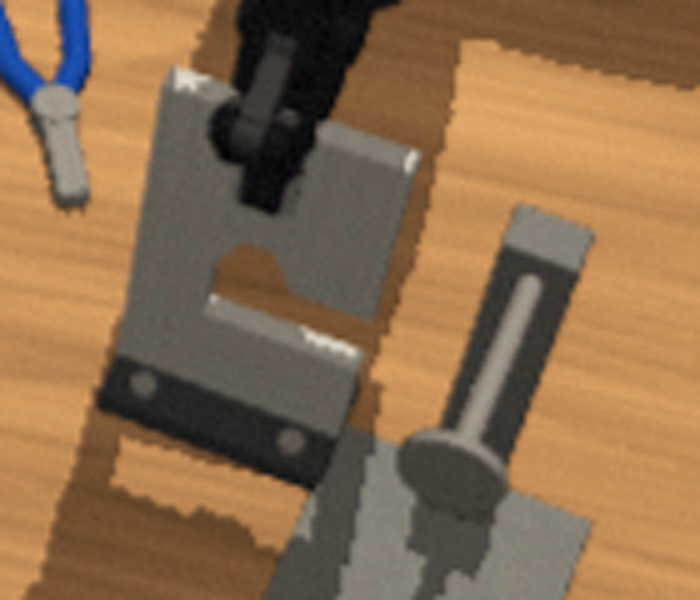

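View pics/z4b.png

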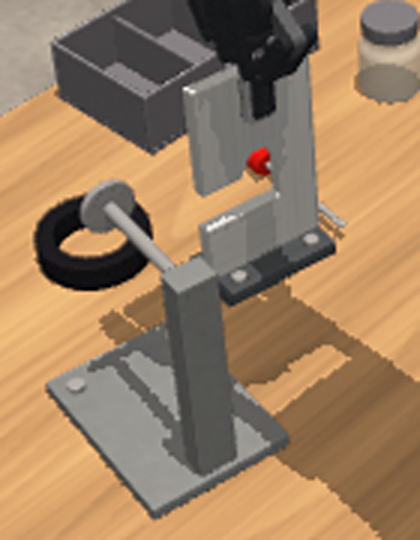

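Call:
servo_tool([
  [[0.002,0.01,0,-0.01,-1],[0.002,0.01,0,0,-1],[0.002,0.01,0,0,-1],[0.002,0.01,0,0,-1],[0.002,0.01,0,0,-1],[0.002,0.01,0,0,-1],[0.002,0.01,0,0,-1],[0.001,0.01,0,0,-1]],
])

```text
time_s: 9.05
eef_pos: [0.5807, 0.1805, 0.2442]
eef_rot: [0.0, 0.77, 0.638, 0.0]
wrist_force: [0.4, -0.3, -4.5]
opening: 0.112
```

Call:
servo_tool([
  [[0.001,0.006,0,0,-1],[0.001,0.005,0,0,-1],[0,0,0,0,-1],[0,0,0,0,-1]],
])

```text
time_s: 9.45
eef_pos: [0.5825, 0.1904, 0.2442]
eef_rot: [0.0, 0.77, 0.638, -0.0]
wrist_force: [0.3, 0.0, -4.4]
opening: 0.108
```

Run:
```python
from st import *
st()
a=shoot('scene');b=shoot('side');p=shoot('wrist','wrist5.png')
c=a['img'][200:320,380:520];cv2.imwrite('pics/z5.png',cv2.resize(c,None,fx=5,fy=5,interpolation=cv2.INTER_CUBIC))
c=b['img'][190:370,150:290];cv2.imwrite('pics/z5b.png',cv2.resize(c,None,fx=3,fy=3,interpolation=cv2.INTER_CUBIC))
```

```text
t 9.45 tcp [0.5825 0.1904 0.2442] yaw_y -0.186 ztool [-0. -0. -1.] F [ 0.3  0.  -4.4] T [0.01 0.04 0.01] open 0.108
```

View pics/z5.png

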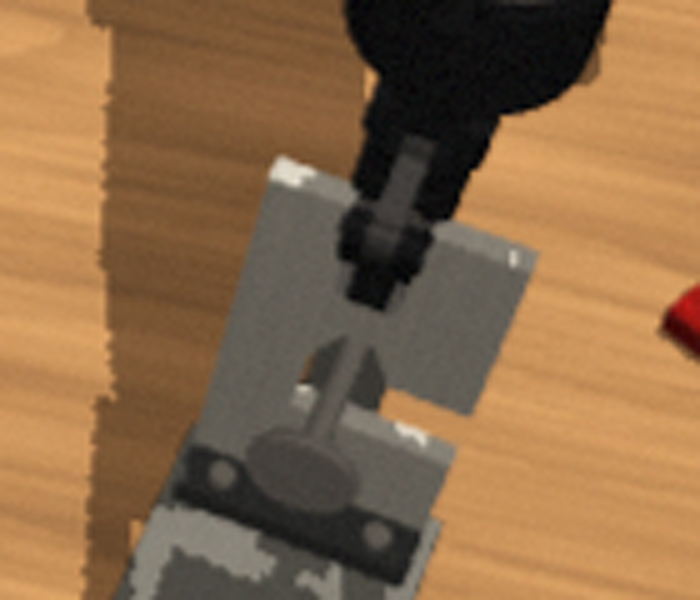

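View pics/z5b.png

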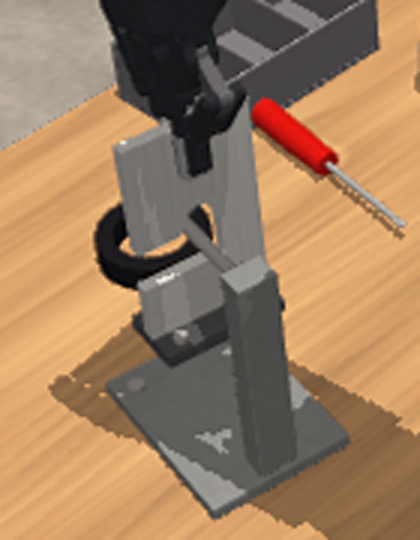

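View pics/wrist5.png

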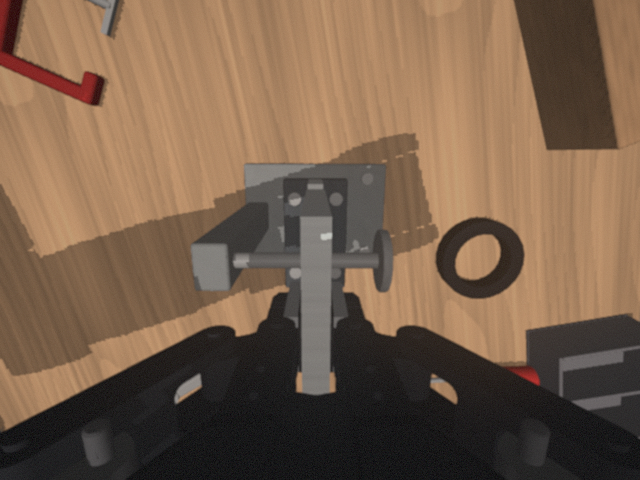

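Call:
servo_tool([
  [[0,0,-0.005,0,-1],[0,0,-0.006,0,-1],[0,0,-0.006,0,-1],[0,0,-0.004,0,-1],[0,0,-0.003,0,-1],[0,0,0,0,-1],[0,0,0,0,-1]],
])

```text
time_s: 10.3
eef_pos: [0.5826, 0.1906, 0.2203]
eef_rot: [0.0, 0.77, 0.638, 0.0]
wrist_force: [0.2, -0.3, -4.1]
opening: 0.106
```

Run:
```python
from st import *
st()
a=shoot('scene');b=shoot('side')
c=a['img'][200:320,380:520];cv2.imwrite('pics/z6.png',cv2.resize(c,None,fx=5,fy=5,interpolation=cv2.INTER_CUBIC))
```

```text
t 10.3 tcp [0.5826 0.1906 0.2203] yaw_y -0.186 ztool [ 0.  0. -1.] F [ 0.2 -0.3 -4.1] T [-0.01 -0.01 -0.04] open 0.106
```

View pics/z6.png

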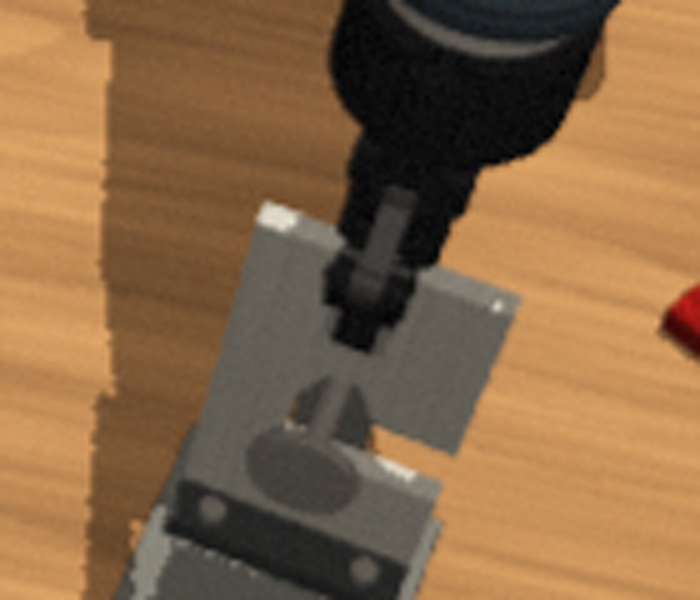

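Call:
servo_tool([
  [[0,0,-0.0015,0,-1],[0,0,-0.0015,0,-1],[0,0,0,0,-1],[0,0,0,0,-1]],
])

```text
time_s: 10.8
eef_pos: [0.5825, 0.1906, 0.2172]
eef_rot: [-0.0, 0.77, 0.638, -0.0]
wrist_force: [0.2, 0.1, -4.5]
opening: 0.11
```

Call:
servo_tool([
  [[0,0,-0.001,0,-1],[0,0,0,0,-1],[0,0,0,0,-1]],
])

```text
time_s: 11.1
eef_pos: [0.5827, 0.1906, 0.2166]
eef_rot: [0.0, 0.77, 0.638, 0.0]
wrist_force: [-0.9, 0.0, -2.5]
opening: 0.109
```

Call:
servo_tool([
  [[0,0,-0.0005,0,-1],[0,0,0,0,-1],[0,0,0,0,-1]],
])

```text
time_s: 11.4
eef_pos: [0.5827, 0.1907, 0.2164]
eef_rot: [0.0, 0.77, 0.638, 0.0]
wrist_force: [-1.3, -0.6, 2.1]
opening: 0.108
```

Run:
```python
from st import *
st()
a=shoot('scene')
c=a['img'][200:320,380:520];cv2.imwrite('pics/z7.png',cv2.resize(c,None,fx=5,fy=5,interpolation=cv2.INTER_CUBIC))
```

```text
t 11.4 tcp [0.5827 0.1907 0.2164] yaw_y -0.186 ztool [ 0.001  0.    -1.   ] F [-1.3 -0.6  2.1] T [-0.08  0.3   0.01] open 0.108
```

View pics/z7.png

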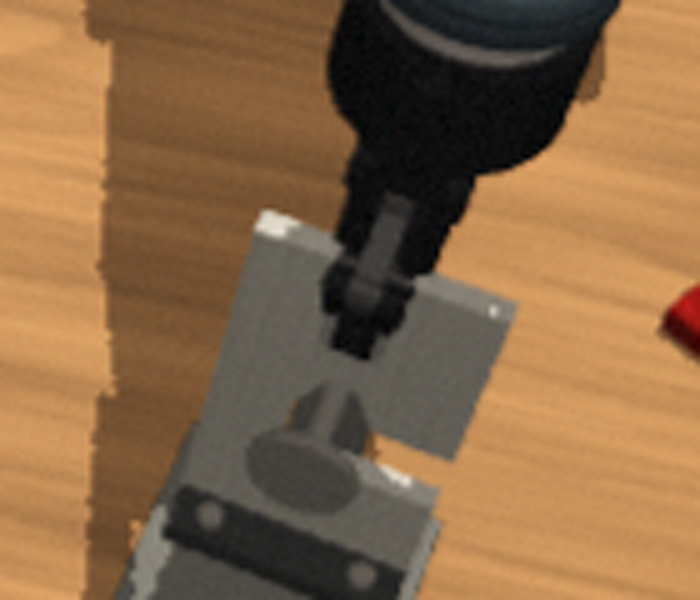

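Call:
servo_tool([
  [[0,0,0,0,-0.75],[0,0,0,0,-0.6],[0,0,0,0,-0.5],[0,0,0,0,-0.4],[0,0,0,0,-0.3],[0,0,0,0,-0.2]],
])

```text
time_s: 12.05
eef_pos: [0.5825, 0.1906, 0.2158]
eef_rot: [-0.0, 0.77, 0.638, -0.0]
wrist_force: [0.7, -0.3, 0.4]
opening: 0.402
```

Run:
```python
from st import *
st()
a=shoot('scene'); shoot('wrist','wrist8.png')
c=a['img'][200:320,380:520];cv2.imwrite('pics/z8.png',cv2.resize(c,None,fx=5,fy=5,interpolation=cv2.INTER_CUBIC))
```

```text
t 12.05 tcp [0.5825 0.1906 0.2158] yaw_y -0.186 ztool [-0.  0. -1.] F [ 0.7 -0.3  0.4] T [-0.    0.03  0.03] open 0.402
```

View pics/z8.png

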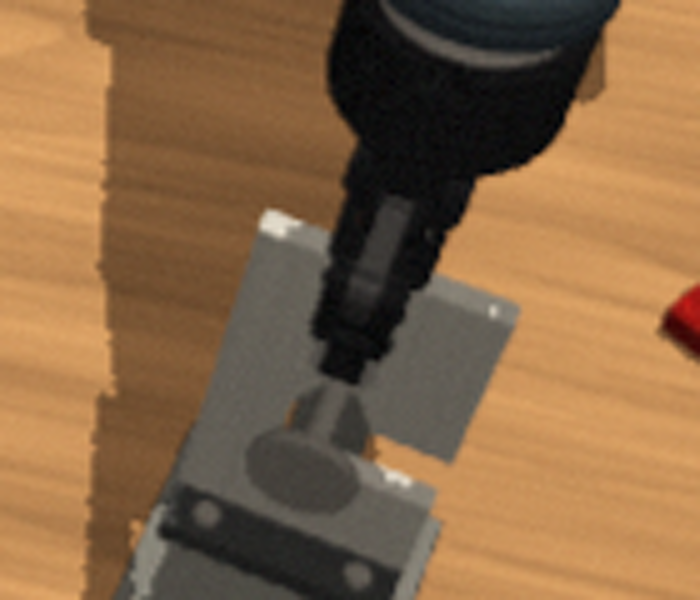

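View pics/wrist8.png

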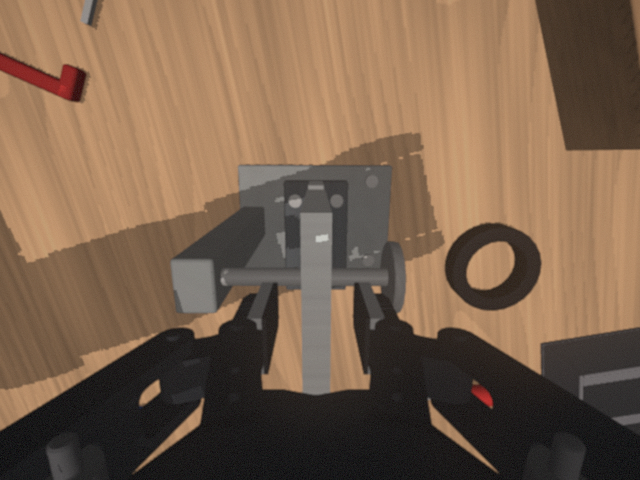

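Released and hanging, jaws centred around the plate with a gap on both sides. Now I withdraw straight up.

Call:
servo_tool([
  [[0,0,0.01,0,-0.2],[0,0,0.02,0,-0.2],[0,0,0.03,0,-0.2],[0,0,0.04,0,-0.2],[0,0,0.03,0,-0.2],[0,0,0,0,-0.2],[0,0,0,0,-0.2],[0,0,0,0,-0.2]],
])

```text
time_s: 12.95
eef_pos: [0.582, 0.1906, 0.3447]
eef_rot: [-0.001, 0.77, 0.638, -0.001]
wrist_force: [0.6, -0.8, 0.7]
opening: 0.399
```

Call:
servo_tool([
  [[0,0,0,0,-0.2],[0,0,0,0,-0.2],[0,0,0,0,-0.2],[0,0,0,0,-0.2],[0,0,0,0,-0.2],[0,0,0,0,-0.2],[0,0,0,0,-0.2],[0,0,0,0,-0.2]],
])

```text
time_s: 13.75
eef_pos: [0.5825, 0.1906, 0.3458]
eef_rot: [0.0, 0.77, 0.638, 0.0]
wrist_force: [-0.8, 0.4, -0.0]
opening: 0.397
```

Run:
```python
from st import *
st()
a=shoot('scene','scene9.png'); b=shoot('side')
for i in range(6): a2=camera('scene')
print('motion',np.abs(a['img'][200:320,380:520].astype(int)-a2['img'][200:320,380:520]).max(axis=2).mean())
c=b['img'][190:370,150:290];i2=cv2.resize(c,None,fx=3,fy=3)
c=a['img'][200:320,380:520];i1=cv2.resize(c,None,fx=3,fy=3,interpolation=cv2.INTER_CUBIC)
o=np.zeros((540,800,3),np.uint8);o[:360,:380]=i1[:,:380];o[:,380:800]=i2;cv2.imwrite('pics/z9.png',o)
```

```text
t 13.75 tcp [0.5825 0.1906 0.3458] yaw_y -0.186 ztool [ 0.  0. -1.] F [-0.8  0.4 -0. ] T [-0.   -0.    0.02] open 0.397
motion 2.5964285714285715
```

View pics/z9.png

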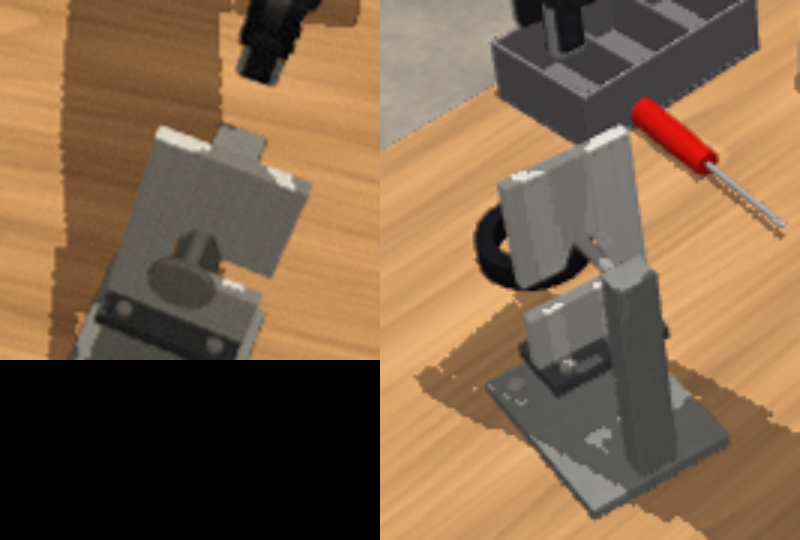

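View pics/scene9.png

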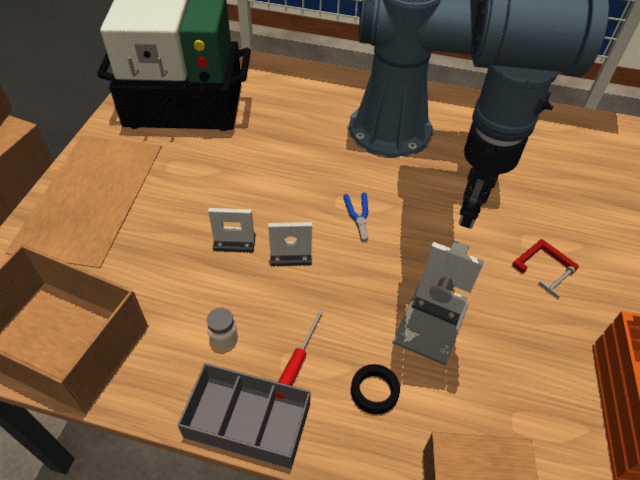

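Call:
servo_tool([
  [[0,0,0,0,-0.2],[0,0,0,0,-0.2],[0,0,0,0,-0.2],[0,0,0,0,-0.2],[0,0,0,0,-0.2],[0,0,0,0,-0.2],[0,0,0,0,-0.2],[0,0,0,0,-0.2]],
])

```text
time_s: 14.95
eef_pos: [0.5825, 0.1906, 0.3458]
eef_rot: [0.0, 0.77, 0.638, 0.0]
wrist_force: [0.2, 0.4, 0.4]
opening: 0.399
```

Call:
servo_tool([
  [[0,0,0,0,-0.2],[0,0,0,0,-0.2],[0,0,0,0,-0.2],[0,0,0,0,-0.2],[0,0,0,0,-0.2],[0,0,0,0,-0.2],[0,0,0,0,-0.2],[0,0,0,0,-0.2]],
])

```text
time_s: 15.75
eef_pos: [0.5825, 0.1906, 0.3458]
eef_rot: [-0.0, 0.77, 0.638, 0.0]
wrist_force: [-0.1, 0.5, -0.3]
opening: 0.398
```

Run:
```python
from fit import *
from scipy.spatial.transform import Rotation as Ro
I=[camera('scene') for i in range(8)]
a0=cv2.imread('pics/scene9.png').astype(int)
for k in I[1::3]:
    D=np.abs(k['img'].astype(int)-I[0]['img']).max(axis=2); print('plate',D[240:330,405:485].mean(),'bg',D[300:390,480:580].mean(),'win',D[200:270,200:320].mean())
D=np.abs(I[0]['img'].astype(int)-a0).max(axis=2); print('vs scene9',D[240:330,405:485].mean(),D[300:390,480:580].mean())
c=I[0]['img'][230:350,390:500];cv2.imwrite('pics/z10.png',cv2.resize(c,None,fx=5,fy=5,interpolation=cv2.INTER_CUBIC))
```

```text
plate 2.6745833333333335 bg 2.4192222222222224 win 2.5060714285714285
plate 2.624861111111111 bg 2.411 win 2.491309523809524
plate 2.5994444444444444 bg 2.4201111111111113 win 2.479404761904762
vs scene9 2.6843055555555555 2.4234444444444443
```

View pics/z10.png

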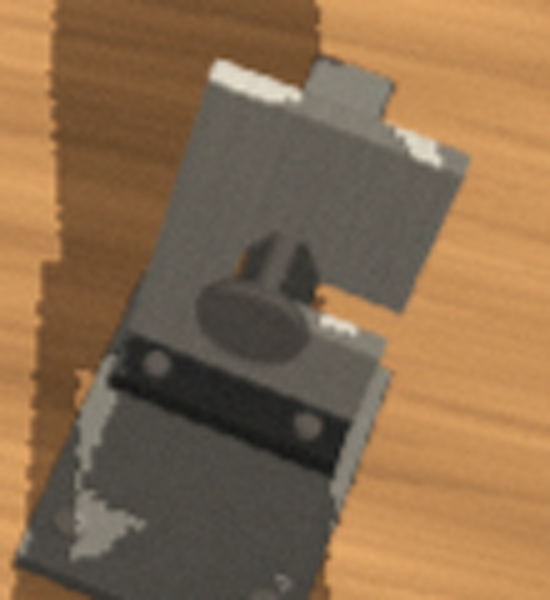

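Run:
```python
from fit import *
from scipy.spatial.transform import Rotation as Ro
a=camera('scene')
L=np.array([[.025,-.045,0],[.025,.045,0],[-.005,-.045,.17],[.005,-.045,.17],[-.005,.045,.17],[.005,.045,.17],[.005,.045,.086]])
U=np.array([(110,385),(330,472),(217,60),(210,86),(470,155),(462,180),(400,312)])/5+[390,230]
f=lambda v:(proj(a,L@Ro.from_rotvec(v[3:]).as_matrix().T+v[:3])-U).ravel()
s=least_squares(f,[.582,.19,.071,0,0,-.186]); R=Ro.from_rotvec(s.x[3:]).as_matrix()
print(s.x.round(3),f(s.x).round(1),'tilt',np.arccos(R[2,2]),'pin local',(R.T@(np.array([.5827,.1909,.17])-s.x[:3])).round(4))
```

```text
[ 0.571  0.193  0.056 -0.015  0.01  -0.174] [-0.2 -0.3  0.1  0.2  0.2  0.7 -0.2 -0.4 -0.1  0.3  0.  -0.5  0.1 -0. ] tilt 0.01788832567101754 pin local [ 0.011  -0.0019  0.1137]
```

```bash
python3 -c "
from bench import *
print(hand_in())"
```

```text
the job is handed in; nothing more can be done
None
```

The tall guide plate now hangs on the stand's pin, and the job is handed in at about 16 s on the robot's clock (limit 43 s). No verdict was reported, so I'm going by my own checks.

**What I did:** I found the plate and pin in the camera images and gripped the plate above the notch across its 10 mm. I then carried it over the two short plates, slid the slot sideways over the pin and lowered it about 28 mm. When the wrist force showed the pin had taken the weight, I opened the jaws and backed off straight up.

**Last checks:**
- **Hanging and upright:** a fit to the scene picture gives a tilt of about 0.02 rad, with the pin about 2 mm off the notch's centre line.
- **Still:** successive pictures of the plate differ only by about the image noise.
- **Let go:** the gripper is about 120 mm above its release height and the wrist reads about zero force.
- **Short plates:** in the pictures both stand where they were. I judged this by eye and did not measure their positions again.

**One disagreement:** that same single-camera fit put the foot at 56 mm above the table, and the pin 114 mm above the foot, outside the 89 to 110 mm window. The offset lies along the camera's line of sight, where one camera measures poorly. The height at contact puts the foot at about 71 mm and the pin at about 99 mm above it, so I trusted that.

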